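# Fit the sanding drum on the shoe-scouring spindle

## Task

Pick the red-brown sanding drum from among the three drums on the shoemaker's bench, set it on the upright spindle of the grey scouring machine, and turn it so that the slot under it meets the spindle's yellow cross-pin and it goes down fully home. Press it home while you still hold it (do not just drop it), then let go. Leave the white felt drum and the blue rubber drum standing where they are.

Things in the scene. Friction and masses are not known exactly. Their poses are not given: they have to be found in the camera images.
- sanding_drum_center (a point): Red-brown drum, loose, upright, 64 mm diameter, 90 mm tall, 0.17 to 0.35 kg. Point: on its axis, 45 mm above its underside; z up. Black hub top at 56 mm; yellow grip bar from there to 90 mm, 44 long in x, 18 thick in y (grip across y). Underside: blind bore 28 mm diameter, 50 deep, and a slot 18 wide, 14 deep, right across along x, parallel to the bar. A half turn makes no difference.
- spindle: Fixed steel post (cannot turn) on a grey plate 240x240x45 mm. Origin: on the axis, on the dark collar's top, 57 mm above the bench, where a drum sits when home; z up. Post 18 mm thick, 44 tall, top 14 tapering to 7. Yellow cross-pin along x, 46 mm long, 8 thick, its top 10 mm above origin; yellow marks on the collar continue its line. A drum with slot over 10 degrees off the pin stands on it, 10 mm high.
- felt_drum_center (a point): Bystander: the same drum with a white felt sleeve, loose, upright. Point and axes as on the sanding drum. Not to be disturbed.
- rubber_drum_center (a point): Bystander: the same drum with a blue rubber sleeve, loose, upright. Point and axes as on the sanding drum. Not to be disturbed.

How it is judged:
On the way:
1. the sanding drum is down fully home on the spindle while the gripper still holds or presses it (z of sanding_drum_center in the frame of spindle below 0.0495 m and horizontal distance between sanding_drum_center and spindle below 0.01 m and contact force between the fingers and sanding_drum above 0.5 N), for 0.1 s.
At the end, for the whole second after the job is handed in: The sanding drum sits fully home on the spindle, its underside within 3.5 mm of the collar, its axis within 10 mm of the spindle's, its slot over the cross-pin (bar along the pin within 0.4 rad), upright within 0.1 rad, at rest; the felt and rubber drums are within 30 mm of where they started (z of sanding_drum_center in the frame of spindle between 0.04 and 0.0485 m and horizontal distance between sanding_drum_center and spindle below 0.01 m and angle between the x axis of sanding_drum_center and the x axis of spindle, either way round below 0.4 rad and angle between sanding_drum_center's own z axis and vertical below 0.1 rad and linear speed of sanding_drum below 0.02 m/s and distance of each of felt_drum_center, rubber_drum_center from where it was at the start of the episode below 0.03 m); the robot touches nothing.
It fails at once if the felt drum or the rubber drum is pushed more than 30 mm or tipped (distance of any of felt_drum_center, rubber_drum_center from where it was at the start of the episode above 0.03 m or angle between any of felt_drum_center, rubber_drum_center's own z axis and vertical above 0.5 rad).
It also fails if it takes over 42 s, if anything falls off the work surface, if the arm or the gripper's body presses on something with over 40 N, if the wrist force passes 120 N, or if a joint passes its speed limit or range.

## Robot

A 6-joint arm with a two-finger parallel gripper is mounted at the origin on the work surface. World frame = base frame: x ahead of the robot, y to its left, z up, the work surface at z = 0. Lengths are in m, angles in rad, forces in N, time in s.
With the tool pointing down it reaches from about 0.3 to 0.85 m from the base axis. Payload 4.2 kg.
Tool frame: the origin (TCP) lies at the very end of the fingers, on their centre line; the grasp point (between the pads) lies 19 mm behind it; z points along the fingers, y is the direction in which the jaws open and shut (so a half turn about z gives the same grasp; the last joint's range is limited). The gripper opens to 91 mm and grips with 3 to 60 N. Pads are 32 mm wide; open, the fingers measure 118 mm over their backs; the gripper's body (76 mm by 178 mm) begins 60 mm behind the grasp point.
Start: joints at [1.305, 0.32, 1.565, -0, 1.257, -0.02], TCP at [0.14, 0.558, 0.214] pointing down, gripper open.
Joint ranges: [-3.11, 3.11], [-0.84, 2.01], [0.21, 2.61], [-1.34, 4.49], [0.05, 2.63], [-2.56, 2.56]. Speed limits (rad/s): [2.57, 2.57, 3.14, 3.14, 3.14, 3.14].

## Interface

Orientations are given as a unit quaternion [w, x, y, z].
In Python, from rig import sense, capture, finish_job gives the robot as it stands. The module is installed in compiled form; this text tells all that it offers.
- The arm moves only by the tool drive_tool, never from a script. Its argument "targets" is one flat list of numbers, 7 for each row, row after row: the turn, a rotation vector about the tool's x, y, z in units of 6 degrees (1.0 is 6 degrees), then the shift along the tool's x, y, z in m, then the finger opening in m, from 0 to 0.0912. A call has 1 to 8 rows; each row is the pose to reach, as a shift and turn from the pose commanded when the call began, along the tool's axes at that moment; what a row does not reach only later rows make up. A row lasts 1/10 s, in which the tool goes at most 50 mm and 8.59 degrees, less where a joint would pass 70% of its speed; a pose out of reach is approached as far as the arm can. A call with a gripper value outside its range is refused whole. The fingers move at their own pace and stop on an object; "squeeze" is the grip in N (left out, the last holds). Time passes only in rows, so rows that repeat a pose let the fingers close. It gives the time, the measured TCP pose, the force and the opening at its end, in the units of the state.
- sense(): the state, without advancing time (a new reading comes with each control period).
- capture(name): name is "scene" or "top" or "wrist"; returns a dict with "image" (420x560x3 uint8, red, green, blue), "fov_y" (degrees; the focal length in pixels is half the picture's height over the tangent of half this angle, whatever the lens; pixels are square), "cx", "cy" (the principal point, pixels), "k1" (the pictures are not rectified: a ray, as slopes to the right and down, at radius r is drawn at 1 + k1 r^2 times it, then the intrinsics apply), "T" (4x4, takes a point from camera to world coordinates); the wrist camera has in their place "tool_from_camera" (4x4, takes a point from camera to tool coordinates, whose origin is the TCP and whose axes are the flange's). Camera axes: x right, y up, looking along -z (the intrinsics and any distortion apply to the point x, -y, -z); pixel columns grow to the right and rows downward; lengths in m; the calibration is good to about 2 mm. A picture is of the moment at which its call begins: read the wrist's pose just before it. There is no depth.
- finish_job(): hands the job in, once; it reports no verdict.
The state is a dict: "time": time; "joints": joint angles; "dq": joint speeds; "joint_torque": joint torques, N m; "eef_pos": TCP position; "orientation": TCP orientation; "wrist_force": force on the tool from outside, world axes, zero at the start; "ft_torque": the same for the moment, N m; "gripper_width": opening from 0.0 (shut) to 1.0 (fully open).
Only numpy, scipy, OpenCV 4.12 (cv2) and the standard library are available. Lean on these libraries where they do the work, as an engineer would, in place of code of your own. Each camera call takes 0.05 s, during which the arm holds its last target.

## Working session

There is one attempt and no reset: what is moved stays moved. The work goes in short steps, Python scripts to look and compute and a tool call to move; the robot and the scene stay as the last step left them, time stands still between calls to the robot, and variables do not carry over. Pictures are saved under pics/ and viewed, and the job is handed in when it is done.

Besides the shell and the picture viewer there is one more tool, called after "Request:" as name(argument=value, ...), one argument or row to a line, values as JSON. drive_tool: Moves the arm, as the interface text tells. Its arguments: {"type":"object","properties":{"targets":{"type":"array","items":{"type":"number"}},"squeeze":{"type":"number"}},"required":["targets"]}

```bash
mkdir -p pics; cat > h.py <<'E'
import numpy as np, cv2, pickle
from rig import sense, capture, finish_job
from scipy.spatial.transform import Rotation as R
def tool_T(s):
    q=s["orientation"]; T=np.eye(4); T[:3,:3]=R.from_quat([q[1],q[2],q[3],q[0]]).as_matrix(); T[:3,3]=s["eef_pos"]; return T
def shot(name,fn):
    s=sense(); c=capture(name)
    if "T" not in c: c["T"]=tool_T(s)@c["tool_from_camera"]
    c["T"]=np.array(c["T"]); cv2.imwrite(f"pics/{fn}.png",c["image"][:,:,::-1]); pickle.dump(c,open(f"{fn}.pkl","wb")); return c
def load(fn): return pickle.load(open(f"{fn}.pkl","rb"))
def ray(c,u,v):
    f=c["image"].shape[0]/2/np.tan(np.radians(c["fov_y"])/2)
    K=np.array([[f,0,c["cx"]],[0,f,c["cy"]],[0,0,1.]])
    xd=np.array([(u-c["cx"])/f,(v-c["cy"])/f]); x=xd.copy()
    for _ in range(50): x=xd/(1+c["k1"]*(x@x))
    d=c["T"][:3,:3]@np.array([x[0],-x[1],-1.]); return c["T"][:3,3],d/np.linalg.norm(d)
def onz(c,u,v,z):
    o,d=ray(c,u,v); return o+d*(z-o[2])/d[2]
def proj(c,P):
    p=np.linalg.inv(c["T"])@np.append(P,1); x=np.array([p[0],-p[1]])/-p[2]
    f=c["image"].shape[0]/2/np.tan(np.radians(c["fov_y"])/2)
    x=x*(1+c["k1"]*(x@x)); return x[0]*f+c["cx"],x[1]*f+c["cy"]
E
python3 - <<'E'
from h import *
for n in ["scene","top","wrist"]:
    c=shot(n,n+"0"); print(n,c["fov_y"],c["cx"],c["cy"],c["k1"],c["T"].round(3).tolist())
s=sense();print(s)
E
```

```text
scene 46.65889212378662 283.29592436365283 215.69707578344676 -0.025714893072776062 [[0.04, -0.658, 0.752, 1.228], [0.999, 0.036, -0.022, -0.026], [-0.013, 0.753, 0.658, 0.671], [0.0, 0.0, 0.0, 1.0]]
top 53.29742306900689 272.453936617679 206.59420571380215 -0.10370250625364696 [[-0.02, 0.993, -0.116, 0.429], [-1.0, -0.018, 0.017, -0.023], [0.015, 0.116, 0.993, 0.867], [0.0, 0.0, 0.0, 1.0]]
wrist 61.55690435677942 280.1269147547408 208.0487457226952 -0.06026609661941091 [[0.243, -0.94, -0.238, 0.073], [0.97, 0.235, 0.061, 0.574], [-0.002, -0.246, 0.969, 0.384], [0.0, 0.0, 0.0, 1.0]]
{'time': 0.15, 'joints': array([ 1.30498682e+00,  3.20143999e-01,  1.56535710e+00, -1.68119618e-06,
        1.25739773e+00, -1.99881873e-02]), 'dq': array([ 0.00283405, -0.00203541, -0.00392037,  0.0004043 , -0.00145542,
       -0.00164436]), 'joint_torque': array([ 1.03710041e-03, -4.12773371e+01, -2.32152307e+01,  7.28282752e-02,
        4.33368457e-02, -1.04340356e-04]), 'eef_pos': array([0.13982605, 0.55736651, 0.21333021]), 'orientation': array([-9.22168510e-05,  1.22601139e-01,  9.92455810e-01, -6.46544862e-04]), 'wrist_force': array([-0.11085715,  0.40690319, -0.15391758]), 'ft_torque': array([ 0.00623465,  0.02881552, -0.04330299]), 'gripper_width': 0.9989774597772066}
```

View pics/scene0.png

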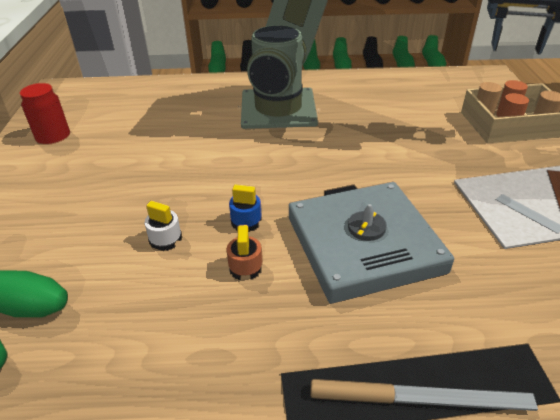

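View pics/top0.png

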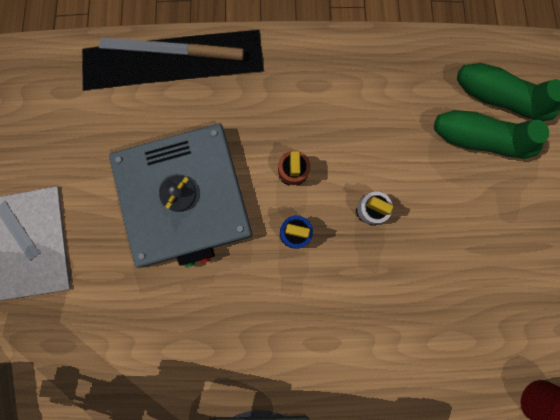

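View pics/wrist0.png

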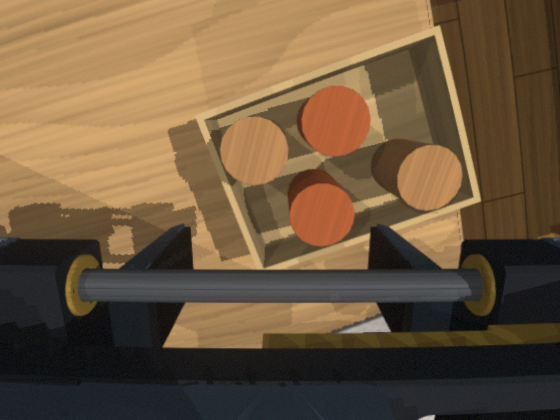

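The top view shows the sanding drum near (294,168), blue near (296,232), white near (375,208), and the spindle near (178,192) with its pin running up to the right. The wrist camera only sees a crate for now. I'll measure these.

```bash
python3 - <<'E'
from h import *
c=load("top0"); im=c["image"]; hsv=cv2.cvtColor(im,cv2.COLOR_RGB2HSV)
m=cv2.inRange(hsv,(22,170,110),(34,255,255))
n,l,st,ce=cv2.connectedComponentsWithStats(m)
for i in range(1,n):
    if st[i,4]>12: print("yel",st[i],ce[i].round(1))
    if st[i,4]>100:
        pts=np.argwhere(l==i)[:,::-1].astype(np.float32)
        r=cv2.minAreaRect(pts); b=cv2.boxPoints(r)
        w=np.array([onz(c,*p,0.09)[:2] for p in b]); print(r, "center",w.mean(0).round(4),"edges",[np.linalg.norm(w[k]-w[k-1]).round(4) for k in range(4)],[np.degrees(np.arctan2(*(w[k]-w[k-1])[::-1])).round(1) for k in range(4)])
c2=load("scene0"); hsv=cv2.cvtColor(c2["image"],cv2.COLOR_RGB2HSV)
m=cv2.inRange(hsv,(22,170,110),(34,255,255))
n,l,st,ce=cv2.connectedComponentsWithStats(m)
for i in range(1,n):
    if st[i,4]>8: print("scene yel",st[i],ce[i].round(1))
v=np.hstack([cv2.resize(im[110:270,100:240],None,fx=3,fy=3,interpolation=cv2.INTER_CUBIC)[:,:,::-1],cv2.resize(im[130:290,260:380],None,fx=3,fy=3,interpolation=cv2.INTER_CUBIC)[:,:,::-1]])
cv2.imwrite("pics/z1.png",v)
E
```

```text
yel [291 152   9  21 185] [294.9 162.2]
((295.0, 162.0), (20.0, 8.0), 90.0) center [ 0.6039 -0.0816] edges [np.float64(0.0388), np.float64(0.0152), np.float64(0.0388), np.float64(0.0151)] [np.float64(-1.5), np.float64(-90.8), np.float64(178.3), np.float64(89.1)]
yel [178 177  10  11  43] [182.6 182.1]
yel [166 196   8  12  41] [169.4 201.6]
yel [370 197  23  16 198] [381.  204.7]
((380.9635009765625, 204.649658203125), (22.8358154296875, 8.699357986450195), 25.016895294189453) center [ 0.5194 -0.2423] edges [np.float64(0.0433), np.float64(0.0168), np.float64(0.0434), np.float64(0.0168)] [np.float64(63.9), np.float64(-27.6), np.float64(-116.1), np.float64(152.0)]
yel [286 224  24  13 206] [297.1 230.2]
((297.2050476074219, 230.278076171875), (22.860715866088867, 8.994379997253418), 12.994616508483887) center [ 0.4743 -0.0822] edges [np.float64(0.0425), np.float64(0.0168), np.float64(0.0426), np.float64(0.0168)] [np.float64(75.9), np.float64(-14.3), np.float64(-104.1), np.float64(165.3)]
scene yel [233 185  22  19 372] [243.7 193.7]
scene yel [147 201  25  22 395] [158.9 211.4]
scene yel [361 222   6   7  28] [363.8 224.8]
scene yel [237 225  12  30 304] [242.8 239.3]
scene yel [358 230   6   5  21] [360.2 231.9]
```

View pics/z1.png

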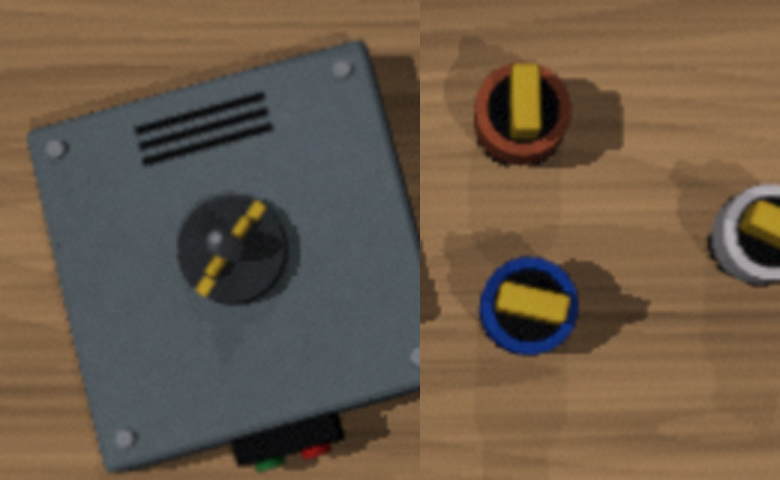

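```bash
python3 - <<'E'
from h import *
c=load("top0"); im=c["image"]; hsv=cv2.cvtColor(im,cv2.COLOR_RGB2HSV)
# spindle: pin+marks yellow
m=cv2.inRange(hsv,(20,120,90),(36,255,255)); m[:,:140]=0;m[:,230:]=0;m[:165]=0;m[225:]=0
p=np.argwhere(m>0)[:,::-1]
for z in (0.057,0.067):
    w=np.array([onz(c,*q,z)[:2] for q in p]); 
    vx,vy,_,_=cv2.fitLine(w.astype(np.float32),cv2.DIST_L2,0,.01,.01).ravel(); mid=(w.min(0)+w.max(0))/2
    print(z,"mid",mid.round(4),"ang",np.degrees(np.arctan2(vy,vx)).round(1),np.ptp(w,0))
# collar dark
g=im.max(2); d=((g<62)*255).astype(np.uint8); d[:,:150]=0;d[:,210:]=0;d[:165]=0;d[220:]=0
d=cv2.morphologyEx(d|m,cv2.MORPH_CLOSE,np.ones((5,5)))
cs,_=cv2.findContours(d,cv2.RETR_EXTERNAL,cv2.CHAIN_APPROX_NONE); k=max(cs,key=cv2.contourArea)
e=cv2.fitEllipse(cv2.convexHull(k)); print("collar",e,onz(c,*e[0],0.057).round(4),"diam",np.linalg.norm(onz(c,e[0][0]-e[1][0]/2,e[0][1],.057)-onz(c,e[0][0]+e[1][0]/2,e[0][1],.057)))
# post tip
print("post tip guess",onz(c,100+217/3,110+239/3,.101))
# plate corner screws at z .045
q=np.array([onz(c,100+a/3,110+b/3,.045)[:2] for a,b in [(55,149),(342,69),(124,438),(417,357)]]);print("plate ctr",q.mean(0),np.degrees(np.arctan2(*(q[1]-q[0])[::-1])))
# red sleeve: ellipse at z .056
for nm,lo,hi in (("red",(0,90,50),(14,255,255)),):
    r=cv2.inRange(hsv,lo,hi); r[:,:270]=0;r[:,320:]=0;r[:140]=0;r[195:]=0
    cs,_=cv2.findContours(r,cv2.RETR_EXTERNAL,cv2.CHAIN_APPROX_NONE);k=max(cs,key=cv2.contourArea);print(nm,cv2.boundingRect(k),cv2.contourArea(k))
c2=load("scene0");
print("scene bar of red",[onz(c2,u,v,.09)[:2].round(4) for u,v in[(242.8,228)]])
h2=cv2.cvtColor(c2["image"],cv2.COLOR_RGB2HSV)
def tri(a,b):
    o1,d1=ray(c,*a);o2,d2=ray(c2,*b);t=np.linalg.lstsq(np.c_[d1,-d2],o2-o1,rcond=None)[0];p1=o1+t[0]*d1;p2=o2+t[1]*d2;return ((p1+p2)/2).round(4),np.linalg.norm(p1-p2).round(4)
print("tri pin ends",tri((182.6,182.1),(360.2,231.9)),tri((182.6,182.1),(363.8,224.8)),tri((169.4,201.6),(363.8,224.8)))
v=np.hstack([cv2.resize(c2["image"][180:290,200:270],None,fx=5,fy=5,interpolation=cv2.INTER_CUBIC),cv2.resize(c2["image"][190:300,330:415],None,fx=5,fy=5,interpolation=cv2.INTER_CUBIC)])
cv2.imwrite("pics/z2.png",v[:,:,::-1])
E
```

```text
0.057 mid [0.5547 0.1508] ang -33.4 [0.06084854 0.04301968]
0.067 mid [0.5532 0.1486] ang -33.4 [0.06009687 0.04248825]
collar ((179.1112518310547, 192.93270874023438), (36.672855377197266, 41.22052764892578), 95.15933990478516) [0.5536 0.1447 0.057 ] diam 0.07238741286089895
post tip guess [0.5532098  0.14824931 0.101     ]
plate ctr [0.55410705 0.14997603] -75.36030920233962
red (273, 149, 47, 38) 410.5
scene bar of red [array([ 0.5923, -0.0796])]
tri pin ends (array([0.5754, 0.1365, 0.0542]), np.float64(0.0039)) (array([0.5731, 0.1379, 0.069 ]), np.float64(0.0046)) (array([0.5386, 0.1582, 0.0394]), np.float64(0.0187))
```

View pics/z2.png

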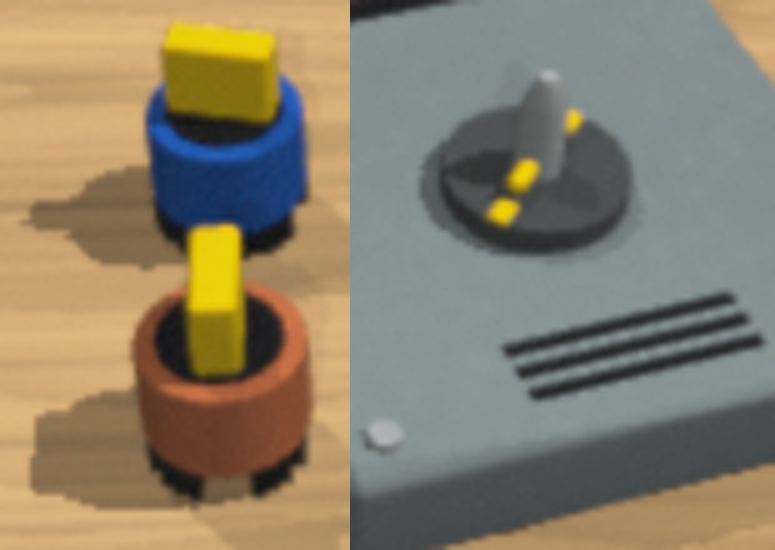

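Spindle is roughly at (0.554, 0.149) with the pin at about −33°. The sanding drum bar is at (0.604, −0.082), nearly along x. I'll pass over the spindle first to refine that with the wrist camera.

```bash
cat >> h.py <<'E'
def delta(x,y,z,yaw_x,level=True):
    """shift/turn to put TCP at x,y,z pointing down with tool x at world angle yaw_x deg (rotvec in 6deg units)"""
    s=sense(); T=tool_T(s); a=np.radians(yaw_x)
    D=np.array([[np.cos(a),np.sin(a),0],[np.sin(a),-np.cos(a),0],[0,0,-1]])
    rv=np.degrees(R.from_matrix(T[:3,:3].T@D).as_rotvec())/6
    return rv.round(3),(T[:3,:3].T@(np.array([x,y,z])-T[:3,3])).round(4)
E
python3 -c "
from h import *
print(delta(.57,.149,.22,179)); print(delta(.604,-.082,.22,179))"
```

```text
(array([-1.200e-02, -2.000e-03, -2.181e+00]), array([-0.5166, -0.2914, -0.0063]))
(array([-1.200e-02, -2.000e-03, -2.181e+00]), array([-0.6058, -0.5072, -0.006 ]))
```

Request:
drive_tool(
  targets=[0, 0, -2.18, -0.517, -0.291, -0.006, 0.07, 0, 0, -2.18, -0.517, -0.291, -0.006, 0.07, 0, 0, -2.18, -0.517, -0.291, -0.006, 0.07, 0, 0, -2.18, -0.517, -0.291, -0.006, 0.07, 0, 0, -2.18, -0.517, -0.291, -0.006, 0.07, 0, 0, -2.18, -0.517, -0.291, -0.006, 0.07, 0, 0, -2.18, -0.517, -0.291, -0.006, 0.07, 0, 0, -2.18, -0.517, -0.291, -0.006, 0.07],
)

```text
time: 0.95
eef_pos: [0.4298, 0.2824, 0.2179]
orientation: [-0.0, 0.009, 1.0, 0.0]
wrist_force: [0.5, 0.1, -0.1]
gripper_width: 0.766
```

```bash
python3 -c "
from h import *
print(delta(.57,.149,.22,179))"
```

```text
(array([ 0.002, -0.001, -0.001]), array([-0.1425, -0.1309, -0.0021]))
```

Request:
drive_tool(
  targets=[0, 0, 0, -0.14, -0.13, 0, 0.07, 0, 0, 0, -0.14, -0.13, 0, 0.07, 0, 0, 0, -0.14, -0.13, 0, 0.07, 0, 0, 0, -0.14, -0.13, 0, 0.07, 0, 0, 0, -0.14, -0.13, 0, 0.07, 0, 0, 0, -0.14, -0.13, 0, 0.07],
)

```text
time: 1.55
eef_pos: [0.5663, 0.1511, 0.2173]
orientation: [-0.001, 0.01, 1.0, 0.0]
wrist_force: [-1.1, 1.3, 0.1]
gripper_width: 0.768
```

```bash
python3 -c "
from h import *
c=shot('wrist','w1'); print(sense()['eef_pos'],sense()['time'])"
```

```text
[0.56573825 0.15192102 0.21749294] 1.6
```

View pics/w1.png

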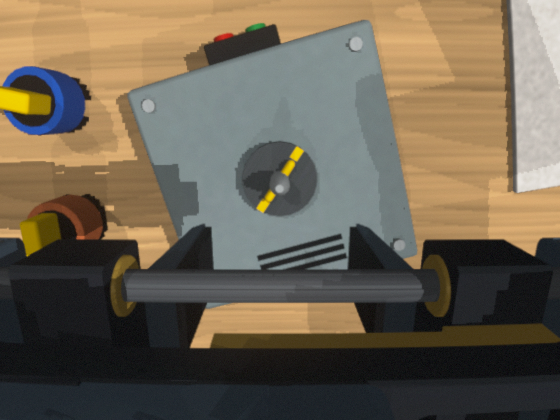

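Clear view: collar at about (277,178), pin marks running from (299,152) to (263,208), post tip at about (280,187).

```bash
python3 - <<'E'
from h import *
c=load("w1"); im=c["image"]; hsv=cv2.cvtColor(im,cv2.COLOR_RGB2HSV)
m=cv2.inRange(hsv,(20,120,90),(36,255,255)); k=np.zeros_like(m);k[135:225,230:325]=1;m*=k
n,l,st,ce=cv2.connectedComponentsWithStats(m)
for i in range(1,n): print(st[i],ce[i].round(1))
w=np.array([onz(c,*q[::-1],.060)[:2] for q in np.argwhere(m>0)])
vx,vy,_,_=cv2.fitLine(w.astype(np.float32),cv2.DIST_L2,0,.01,.01).ravel(); print("mid",((w.min(0)+w.max(0))/2).round(4),"ang",np.degrees(np.arctan2(vy,vx)),np.hypot(*np.ptp(w,0)))
d=((im.max(2)<95)*255).astype(np.uint8)*k|m
d=cv2.morphologyEx(d,cv2.MORPH_CLOSE,np.ones((7,7)))
cs,_=cv2.findContours(d,cv2.RETR_EXTERNAL,cv2.CHAIN_APPROX_NONE); kk=max(cs,key=cv2.contourArea)
e=cv2.fitEllipse(cv2.convexHull(kk)); print(e); print("collar",onz(c,*e[0],.056).round(4)," tip",onz(c,280,186.5,.101).round(4))
print(cv2.boundingRect(kk))
E
```

```text
[281 146  23  30 275] [292.  160.6]
[256 189  20  24 209] [265.5 201.1]
mid [0.5531 0.1504] ang -33.93511 0.07691978243738312
((276.18402099609375, 177.4044189453125), (74.24715423583984, 81.11442565917969), 106.07731628417969)
collar [0.5515 0.1477 0.056 ]  tip [0.5519 0.1513 0.101 ]
(236, 141, 81, 75)
```

```bash
python3 -c "
from h import *
print(delta(.604,-.082,.2,179))"
```

```text
(array([ 0.003, -0.016, -0.004]), array([-0.0425, -0.2332,  0.0173]))
```

Request:
drive_tool(
  targets=[0, 0, 0, -0.03, -0.235, 0, 0.07, 0, 0, 0, -0.03, -0.235, 0, 0.07, 0, 0, 0, -0.03, -0.235, 0, 0.07, 0, 0, 0, -0.03, -0.235, 0, 0.07, 0, 0, 0, -0.03, -0.235, 0, 0.07, 0, 0, 0, -0.03, -0.235, 0, 0.07],
)

```text
time: 2.2
eef_pos: [0.592, -0.0863, 0.218]
orientation: [0.0, 0.01, 1.0, -0.001]
wrist_force: [0.1, 0.6, 0.3]
gripper_width: 0.77
```

```bash
python3 -c "
from h import *
c=shot('wrist','w2'); print(sense()['eef_pos'],sense()['time'])
print(proj(c,(.604,-.082,.09)))"
```

```text
[ 0.59178237 -0.08401675  0.21795707] 2.25
(np.float64(285.52620493949496), np.float64(213.3178039994381))
```

View pics/w2.png

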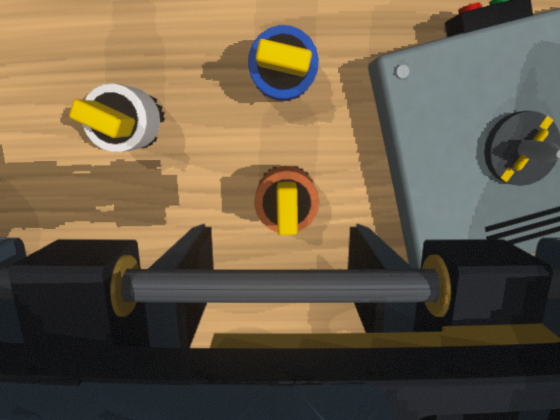

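The drum bar is clearly visible at about (287,209), and its sleeve at about (287,201).

```bash
python3 - <<'E'
from h import *
c=load("w2"); im=c["image"]; hsv=cv2.cvtColor(im,cv2.COLOR_RGB2HSV)
m=cv2.inRange(hsv,(20,140,120),(36,255,255)); k=np.zeros_like(m);k[165:245,250:325]=1;m*=k
p=np.argwhere(m>0)[:,::-1]; print(cv2.boundingRect(p.astype(np.int32)))
top=cv2.inRange(hsv,(20,140,215),(36,255,255))*k
for nm,mm in(("all",m),("bright",top)):
    pp=np.argwhere(mm>0)[:,::-1].astype(np.float32)
    if len(pp)<20: continue
    r=cv2.minAreaRect(pp); b=cv2.boxPoints(r); w=np.array([onz(c,*q,.09)[:2] for q in b]); print(nm,r,w.mean(0).round(4),[(np.linalg.norm(w[i]-w[i-1]).round(4),np.degrees(np.arctan2(*(w[i]-w[i-1])[::-1])).round(1)) for i in range(2)])
# red sleeve top ring
d=cv2.inRange(hsv,(0,110,60),(13,255,255))*k
cs,_=cv2.findContours(cv2.morphologyEx(d,cv2.MORPH_OPEN,np.ones((2,2))),cv2.RETR_EXTERNAL,cv2.CHAIN_APPROX_NONE);kk=np.vstack(cs);e=cv2.fitEllipse(cv2.convexHull(kk));print(e,onz(c,*e[0],.054).round(4))
v=cv2.resize(im[160:250,240:340],None,fx=6,fy=6,interpolation=cv2.INTER_CUBIC);cv2.imwrite("pics/z3.png",v[:,:,::-1])
print(delta(.604,-.082,.06,179))
E
```

```text
(277, 184, 21, 52)
all ((287.0, 209.5), (51.0, 20.0), 90.0) [ 0.601  -0.0807] [(np.float64(0.0461), np.float64(178.7)), (np.float64(0.0172), np.float64(88.9))]
bright ((287.72216796875, 211.9415283203125), (44.274147033691406, 16.49428939819336), 88.49256896972656) [ 0.6031 -0.0801] [(np.float64(0.0401), np.float64(-179.7)), (np.float64(0.0142), np.float64(90.4))]
((287.2703552246094, 200.8444061279297), (64.0721206665039, 68.1312484741211), 176.8814239501953) [ 0.6012 -0.0798  0.054 ]
(array([ 0.006, -0.003, -0.016]), array([-0.0122,  0.0021,  0.158 ]))
```

View pics/z3.png

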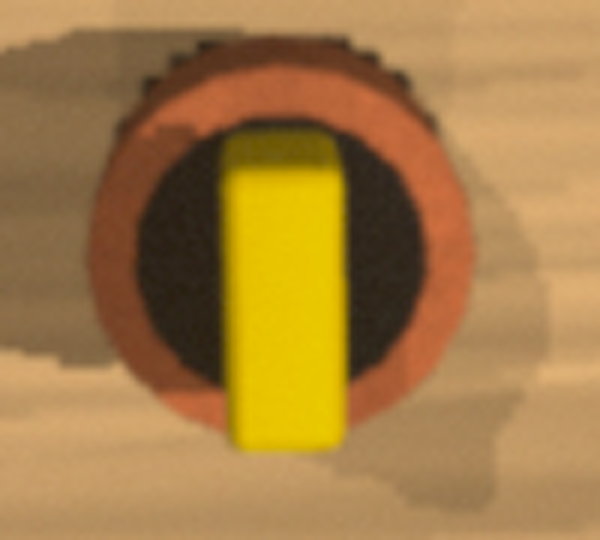

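Request:
drive_tool(
  targets=[0, 0, -0.05, -0.012, 0.002, 0.045, 0.06, 0, 0, -0.05, -0.012, 0.002, 0.09, 0.06, 0, 0, -0.05, -0.012, 0.002, 0.12, 0.06, 0, 0, -0.05, -0.012, 0.002, 0.14, 0.06, 0, 0, -0.05, -0.012, 0.002, 0.152, 0.06, 0, 0, -0.05, -0.012, 0.002, 0.157, 0.06, 0, 0, -0.05, -0.012, 0.002, 0.157, 0.06],
  squeeze=25,
)

```text
time: 2.95
eef_pos: [0.6045, -0.0809, 0.0612]
orientation: [0.0, 0.005, 1.0, 0.0]
wrist_force: [0.8, 0.0, 0.3]
gripper_width: 0.662
```

```bash
python3 - <<'E'
from h import *
c=shot('wrist','w3');s=sense();print(s['eef_pos'],s['wrist_force'],delta(.603,-.081,.06,179.3))
E
```

```text
[ 0.6049541  -0.08129433  0.06187104] [ 0.05374988 -0.34351407 -0.13886382] (array([0.001, 0.015, 0.008]), array([0.002 , 0.0003, 0.0019]))
```

View pics/w3.png

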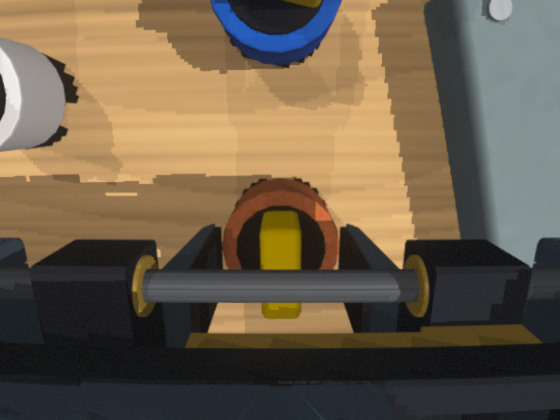

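The bar at about (281,262) is centred between the fingers. I'll close on it.

Request:
drive_tool(
  targets=[0, 0, 0, 0.002, 0, 0.001, 0.01, 0, 0, 0, 0.002, 0, 0.001, 0.01, 0, 0, 0, 0.002, 0, 0.001, 0.01, 0, 0, 0, 0.002, 0, 0.001, 0.01, 0, 0, 0, 0.002, 0, 0.001, 0.01, 0, 0, 0, 0.002, 0, 0.001, 0.01],
  squeeze=30,
)

```text
time: 3.6
eef_pos: [0.6025, -0.0819, 0.06]
orientation: [0.0, 0.006, 1.0, 0.0]
wrist_force: [1.4, 1.0, 0.1]
gripper_width: 0.196
```

Request:
drive_tool(
  targets=[0, 0, 0, 0, 0, -0.02, 0.01, 0, 0, 0, 0, 0, -0.05, 0.01, 0, 0, 0, 0, 0, -0.09, 0.01, 0, 0, 0, 0, 0, -0.13, 0.01, 0, 0, 0, 0, 0, -0.15, 0.01, 0, 0, 0, 0, 0, -0.15, 0.01],
)

```text
time: 4.2
eef_pos: [0.6039, -0.0823, 0.213]
orientation: [0.003, 0.006, 1.0, -0.0]
wrist_force: [-0.4, -0.8, -3.0]
gripper_width: 0.194
```

```bash
python3 - <<'E'
from h import *
c=shot('wrist','w4');c=shot('scene','s4');s=sense();print(s['eef_pos'],s['wrist_force'],s['gripper_width'])
im=np.hstack([load('w4')["image"][150:350,180:380],c["image"][120:320,180:380]]);cv2.imwrite("pics/z4.png",cv2.resize(im,None,fx=2,fy=2)[:,:,::-1])
E
```

```text
[ 0.60152577 -0.08189821  0.20861316] [ 0.20247276  0.71840363 -4.6225607 ] 0.1979157855492547
```

View pics/z4.png

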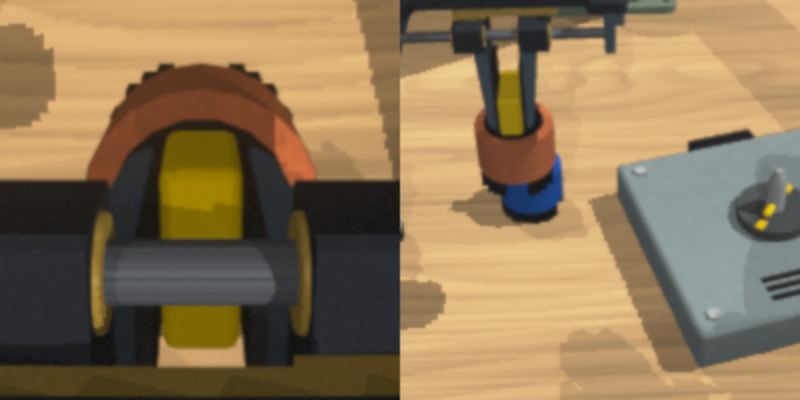

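```bash
python3 - <<'E'
from h import *
c=load('w4'); s=sense(); T=tool_T(s); print(s['joints'].round(2))
for r in (233,323):
    P=onz(c,280.5,r,s['eef_pos'][2]+.030); print((np.linalg.inv(T)@np.append(P,1))[:3].round(4))
# hover so axis over spindle
print(delta(.553,.1497,.215,146.3))
E
```

```text
[-0.15  0.37  1.49  0.    1.27 -1.71]
[ 0.0185 -0.0002 -0.03  ]
[-0.0257 -0.0001 -0.0301]
(array([-2.000e-03, -2.200e-02,  5.499e+00]), array([ 0.0514,  0.231 , -0.0062]))
```

```bash
python3 - <<'E'
from h import *
c=load('w4'); Tt=c["T"]@np.linalg.inv(np.array(c["tool_from_camera"])); print(Tt[:3,3])
for r in (233,323):
    P=onz(c,280.5,r,Tt[2,3]+.030); print((np.linalg.inv(Tt)@np.append(P,1))[:3].round(4))
E
```

```text
[ 0.60393709 -0.08229094  0.21299149]
[ 0.0222  0.0002 -0.0301]
[-0.0207  0.0002 -0.0299]
```

Request:
drive_tool(
  targets=[0, 0, 0.8, 0.007, 0.03, 0, 0.01, 0, 0, 1.6, 0.015, 0.07, -0.005, 0.01, 0, 0, 2.6, 0.024, 0.11, -0.005, 0.01, 0, 0, 3.6, 0.033, 0.15, -0.005, 0.01, 0, 0, 4.5, 0.041, 0.185, -0.005, 0.01, 0, 0, 5.2, 0.047, 0.215, -0.005, 0.01, 0, 0, 5.5, 0.051, 0.231, -0.005, 0.01, 0, 0, 5.5, 0.051, 0.231, -0.005, 0.01],
)

```text
time: 5.1
eef_pos: [0.5523, 0.1514, 0.2121]
orientation: [-0.003, 0.288, 0.957, -0.001]
wrist_force: [0.7, -0.4, -3.3]
gripper_width: 0.194
```

Request:
drive_tool(
  targets=[0, 0, 0, 0, 0, 0, 0.01, 0, 0, 0, 0, 0, 0, 0.01],
)

```text
time: 5.3
eef_pos: [0.5539, 0.1486, 0.2137]
orientation: [-0.001, 0.29, 0.957, -0.001]
wrist_force: [0.1, -0.0, -3.6]
gripper_width: 0.196
```

```bash
python3 - <<'E'
from h import *
for n in('wrist','scene','top'): c=shot(n,n[0]+'5')
s=sense();print(s['time'],s['eef_pos'],s['wrist_force'],delta(.553,.1497,.215,146.3))
im=np.hstack([load('w5')["image"][150:350,180:380],load('s5')["image"][60:260,270:470],load('t5')["image"][100:300,80:280]]);cv2.imwrite("pics/z5.png",cv2.resize(im,(798,266))[:,:,::-1])
cv2.imwrite("pics/z5.png",cv2.resize(np.hstack([load('s5')["image"][60:260,270:470],load('t5')["image"][100:300,80:280]]),(800,400),interpolation=cv2.INTER_CUBIC)[:,:,::-1])
E
```

```text
5.45 [0.55431995 0.14862163 0.21462193] [ 0.28975809 -0.26557995 -2.99232437] (array([-0.005, -0.003, -0.012]), array([ 0.0017,  0.0002, -0.0004]))
```

View pics/z5.png

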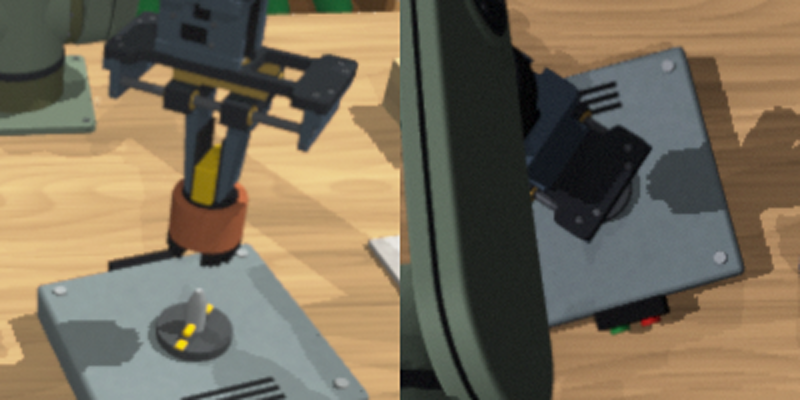

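View pics/w5.png

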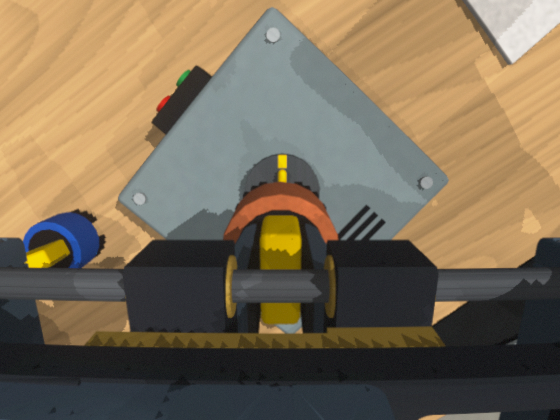

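Bar at column 281 and the collar mark at column 282.5 both run straight up the picture, so they are aligned. A quick number check comes next.

```bash
python3 - <<'E'
from h import *
c=load('w5'); im=c["image"]; hsv=cv2.cvtColor(im,cv2.COLOR_RGB2HSV)
Ti=np.array(c["tool_from_camera"])@np.linalg.inv(c["T"])
m=cv2.inRange(hsv,(20,120,90),(36,255,255)); m[:150]=0;m[186:]=0;m[:,265:300]*=1;m[:,:265]=0;m[:,300:]=0
p=np.argwhere(m>0)[:,::-1]; print(cv2.boundingRect(p.astype(np.int32)))
for r in range(p[:,1].min(),p[:,1].max()+1,5):
    u=p[p[:,1]==r][:,0].mean(); print(r,u,(Ti@np.append(onz(c,u,r,.058),1))[:2].round(4))
P=np.linalg.inv(Ti)
print("bar y:",[(Ti@np.append(onz(c,280.5,r,sense()['eef_pos'][2]+.03),1))[:2].round(4) for r in (235,325)])
# scene: sleeve centre column vs expected axis
c=load('s5'); print(proj(c,(.553,.1497,.101)),proj(c,(.553,.1497,.211)),proj(c,(.553,.1497,.057)))
E
```

```text
(278, 154, 9, 29)
154 282.0 [0.0372 0.002 ]
159 282.0 [0.0326 0.002 ]
164 282.0 [0.028 0.002]
169 282.0 [0.0233 0.002 ]
174 282.0 [0.0186 0.002 ]
179 282.0 [0.0139 0.002 ]
bar y: [array([0.0216, 0.0004]), array([-0.021 ,  0.0004])]
(np.float64(368.82945101406574), np.float64(204.35702698098294)) (np.float64(375.54531533681904), np.float64(153.9338010483369)) (np.float64(366.4275055826585), np.float64(222.30522999093228))
```

Request:
drive_tool(
  targets=[0, 0, 0, 0, 0.001, 0.02, 0.01, 0, 0, 0, 0, 0.001, 0.04, 0.01, 0, 0, 0, 0, 0.001, 0.05, 0.01, 0, 0, 0, 0, 0.001, 0.057, 0.01, 0, 0, 0, 0, 0.001, 0.064, 0.01, 0, 0, 0, 0, 0.001, 0.07, 0.01, 0, 0, 0, 0, 0.001, 0.075, 0.01, 0, 0, 0, 0, 0.001, 0.075, 0.01],
)

```text
time: 6.25
eef_pos: [0.5544, 0.1504, 0.1395]
orientation: [-0.0, 0.29, 0.957, -0.0]
wrist_force: [0.3, -0.6, -3.0]
gripper_width: 0.198
```

```bash
python3 - <<'E'
from h import *
shot('wrist','w6');c=shot('scene','s6');s=sense();print(s['eef_pos'],s['wrist_force'],s['ft_torque'],delta(.553,.1497,.117,146.3))
cv2.imwrite("pics/z6.png",cv2.resize(np.hstack([c["image"][110:260,290:440],load('w6')["image"][130:280,200:350]]),(800,400),interpolation=cv2.INTER_CUBIC)[:,:,::-1])
E
```

```text
[0.55492978 0.15055143 0.14019358] [ 0.27217523 -0.77329509 -2.3486226 ] [-0.00351146  0.01043178  0.04512558] (array([0.004, 0.003, 0.001]), array([ 0.0011, -0.0018,  0.0232]))
```

View pics/z6.png

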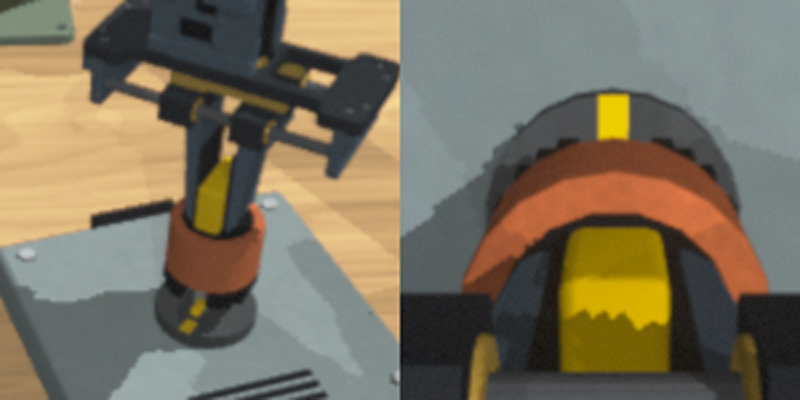

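The post is inside the bore, no side force shows, and bar, slot and mark are in line. I'll go on down.

Request:
drive_tool(
  targets=[0, 0, 0, 0, 0, 0.004, 0.01, 0, 0, 0, 0, 0, 0.008, 0.01, 0, 0, 0, 0, 0, 0.012, 0.01, 0, 0, 0, 0, 0, 0.015, 0.01, 0, 0, 0, 0, 0, 0.018, 0.01, 0, 0, 0, 0, 0, 0.021, 0.01, 0, 0, 0, 0, 0, 0.023, 0.01, 0, 0, 0, 0, 0, 0.023, 0.01],
)

```text
time: 7.15
eef_pos: [0.5549, 0.1505, 0.117]
orientation: [0.0, 0.29, 0.957, 0.0]
wrist_force: [-0.1, -0.4, -2.7]
gripper_width: 0.193
```

Request:
drive_tool(
  targets=[0, 0, 0, 0, 0, 0.001, 0.01, 0, 0, 0, 0, 0, 0.002, 0.01, 0, 0, 0, 0, 0, 0.003, 0.01, 0, 0, 0, 0, 0, 0.003, 0.01],
)

```text
time: 7.55
eef_pos: [0.555, 0.1505, 0.1169]
orientation: [0.001, 0.29, 0.957, 0.001]
wrist_force: [-3.4, -0.2, 12.8]
gripper_width: 0.198
```

Contact: it is pressing with about 13–16 N at TCP z 0.117, which matches the expected home height. I'll hold there briefly and check by camera before releasing.

Request:
drive_tool(
  targets=[0, 0, 0, 0, 0, 0.001, 0.01, 0, 0, 0, 0, 0, 0.001, 0.01, 0, 0, 0, 0, 0, 0.001, 0.01],
)

```text
time: 7.85
eef_pos: [0.5551, 0.1505, 0.1169]
orientation: [0.001, 0.29, 0.957, 0.001]
wrist_force: [-5.6, -2.1, 18.2]
gripper_width: 0.196
```

```bash
python3 - <<'E'
from h import *
shot('wrist','w7');c=shot('scene','s7');s=sense();print(s['eef_pos'],s['wrist_force'],s['ft_torque'])
cv2.imwrite("pics/z7.png",cv2.resize(np.hstack([c["image"][130:260,300:430],load('w7')["image"][130:260,210:340]]),(800,400),interpolation=cv2.INTER_CUBIC)[:,:,::-1])
E
```

```text
[0.55505963 0.15047233 0.11686012] [-5.46290465 -1.73842081 17.76245979] [-0.39394413  1.47431937 -0.04845291]
```

View pics/z7.png

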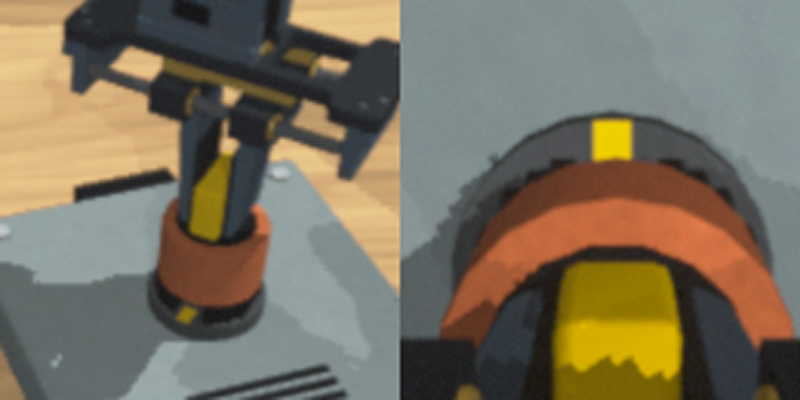

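The drum sits on the collar with the mark in line. I'll ease the press, open, and retract straight up.

Request:
drive_tool(
  targets=[0, 0, 0, 0, 0, -0.003, 0.01, 0, 0, 0, 0, 0, -0.003, 0.045, 0, 0, 0, 0, 0, -0.003, 0.045, 0, 0, 0, 0, 0, -0.003, 0.045, 0, 0, 0, 0, 0, -0.003, 0.045, 0, 0, 0, 0, 0, -0.003, 0.045],
)

```text
time: 8.55
eef_pos: [0.5547, 0.1505, 0.1157]
orientation: [-0.0, 0.29, 0.957, -0.0]
wrist_force: [-0.5, 0.4, 0.6]
gripper_width: 0.49
```

Request:
drive_tool(
  targets=[0, 0, 0, 0, 0, -0.01, 0.045, 0, 0, 0, 0, 0, -0.03, 0.045, 0, 0, 0, 0, 0, -0.07, 0.045, 0, 0, 0, -0.02, 0, -0.11, 0.045, 0, 0, 0, 0.03, 0, -0.13, 0.045, 0, 0, 0, 0.06, 0, -0.13, 0.045, 0, 0, 0, 0.06, 0, -0.13, 0.045, 0, 0, 0, 0.06, 0, -0.13, 0.045],
)

```text
time: 9.35
eef_pos: [0.5048, 0.184, 0.2469]
orientation: [0.001, 0.289, 0.957, 0.0]
wrist_force: [0.1, -0.3, 0.3]
gripper_width: 0.491
```

```bash
python3 - <<'E'
from h import *
for n in('wrist','scene','top'): shot(n,n[0]+'8')
s=sense();print(s['time'],s['eef_pos'],s['wrist_force'],s['gripper_width'])
cv2.imwrite("pics/z8.png",cv2.resize(np.hstack([load('s8')["image"][120:320,240:440],load('t8')["image"][110:310,120:320]]),(800,400),interpolation=cv2.INTER_CUBIC)[:,:,::-1])
E
```

```text
9.5 [0.50544691 0.18333498 0.2457724 ] [ 0.66557992  0.05174403 -0.26256675] 0.49543661634533037
```

View pics/z8.png

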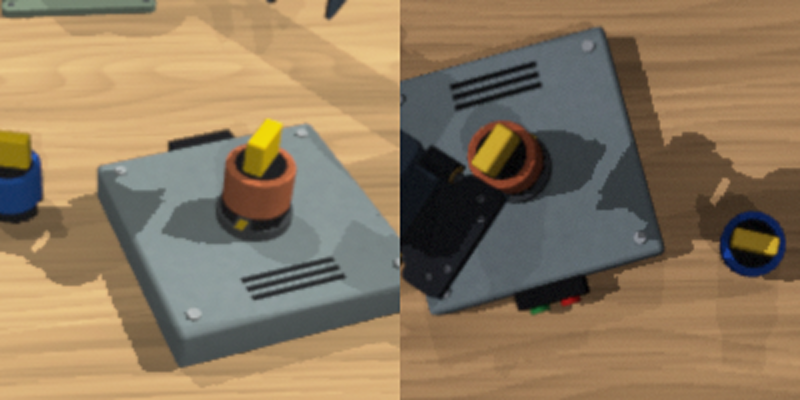

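View pics/w8.png

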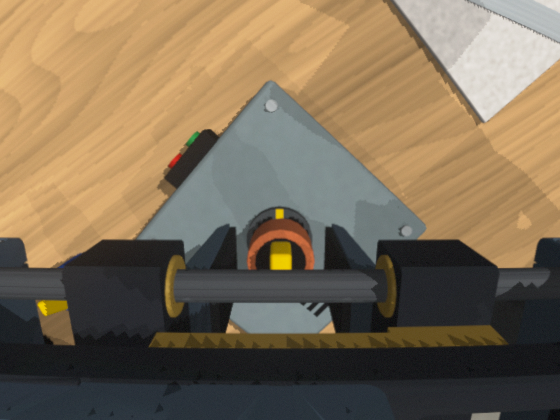

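Clear of everything. Next are numeric checks on the drum's height and angle, and on the bystanders.

```bash
python3 - <<'E'
from h import *
t,s=load('t8'),load('s8')
def yel(c,box,z):
    hsv=cv2.cvtColor(c["image"],cv2.COLOR_RGB2HSV);m=cv2.inRange(hsv,(20,140,110),(36,255,255));k=np.zeros_like(m);x0,y0,x1,y1=box;k[y0:y1,x0:x1]=1
    n,l,st,ce=cv2.connectedComponentsWithStats(m*k);i=1+np.argmax(st[1:,4]);p=np.argwhere(l==i)[:,::-1].astype(np.float32)
    return p,cv2.minAreaRect(p)
p,r=yel(t,(150,160,200,210),.147); w=np.array([onz(t,*q,.147)[:2] for q in p]); vx,vy,_,_=cv2.fitLine(w.astype(np.float32),2,0,.01,.01).ravel()
b=np.array([onz(t,*q,.147)[:2] for q in cv2.boxPoints(r)])
print("bar",b.mean(0).round(4),"ang",np.degrees(np.arctan2(vy,vx)).round(1),[np.linalg.norm(b[i]-b[i-1]).round(4) for i in range(2)])
# scene: predicted bar-top corners for home vs 10mm high, compared with top extreme of yellow
p2,_=yel(s,(350,170,400,220),0); print("yellow rows",p2[:,1].min(),p2[:,1].max(),"cols",p2[:,0].min(),p2[:,0].max())
a=np.radians(-33.7);ux=np.array([np.cos(a),np.sin(a)]);uy=np.array([-ux[1],ux[0]])
for z in(.147,.157):
    C=np.array([proj(s,np.append(np.array([.5535,.1495])+i*.022*ux+j*.009*uy,z)) for i in(-1,1) for j in(-1,1)]);print(z,"pred top row",C[:,1].min().round(1),"cols",C[:,0].min().round(1),C[:,0].max().round(1))
for nm,box in(("blue",(275,215,320,250)),("white",(360,190,400,225))):
    for f in('top0','t8'): print(nm,f,np.mean(yel(load(f),box,0)[0],0).round(1))
E
```

```text
bar [0.557  0.1498] ang -33.9 [np.float64(0.0169), np.float64(0.0426)]
yellow rows 179.0 207.0 cols 362.0 381.0
0.147 pred top row 176.5 cols 361.5 381.1
0.157 pred top row 172.0 cols 362.1 381.8
blue top0 [297.2 230.3]
blue t8 [298.1 230.6]
white top0 [381.  204.7]
white t8 [382.  204.8]
```

```bash
python3 -c "
from h import *
finish_job(); print(sense()['time'])"
```

```text
the job is handed in; nothing more can be done
the job is handed in; nothing more can be done
```

The red-brown sanding drum is on the spindle and fully home, and I handed the job in at about 9.5 s of the 42 s allowed. The hand-in gave no verdict.

I gripped the drum across its bar and turned the bar to the pin's measured angle of about −34°. It slid over the post with no side force. I pressed it home with about 15–20 N while still gripping, then let go and backed off.

**Checks that agree:**
- **Height while held:** the tool stopped at z 0.117 m, which is the height worked out for the drum sitting home.
- **Height after release:** the scene camera put the top edge of the bar at row 179. I predicted row 176.5 for home and 172 for standing on the pin.
- **Angle:** the bar lies at −33.9° and the pin at −33.4 to −33.9°.
- **Bystanders:** the blue and white drums' marks moved about 1 pixel in the top view, roughly 2 mm. I put that down to changed shadows.
- **Clear of contact:** the wrist force was near zero (under 1 N) after I backed off.

**Small disagreement:** the last top view put the bar's centre about 3.5 mm from the spindle axis I had measured. That is within the bore's 5 mm play and the 10 mm limit.

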